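# Open the light port of a microscope light base by one click of its shutter plate

## Task

The round port of one of the two microscope light bases is shuttered. Slide that base's shutter plate by its round knob one click, in the only direction it can go, into its next (middle) stop, so that the plain round opening lies over the port, and let go. Leave the shutter of the other base, with the square openings and the square knob, where it is.

Things in the scene. Friction and masses are not known exactly. Their poses are not given: they have to be found in the camera images.
- shutter_knob (a point): Centre of the top of the black round knob (24 mm diameter, 30 mm tall) on the round-port base's shutter plate. Axes as roundbase_port. The knob stands on the level aluminium plate (60 mm wide, top 51 mm above the table), between two guide rails 2 mm higher, 36 mm to either side. From the knob towards -y: blank part at 38 mm, plain 25 mm round opening at 73, frosted disc at 108.
- roundbase_port (a point): Centre of the pale round light port, 24 mm in diameter, 46 mm above the table, in the black top of the fixed white round-port base (100 x 220 mm, 45 mm tall), under the shutter plate. z up, y along the base: the way the knob slides to open, x across. Along y the knob is 38 mm from the port when shut, 73 mm in the middle stop, 108 mm in the last.
- shutter (a joint): Slide of that plate in m, growing as the knob moves to +y, away from the port. Spring-click stops: 0 (blank over port, end of travel; starts within 2 mm), 0.035 (plain opening over port), 0.070 (frosted disc, other end). Leaving a stop takes about 5 N, easing off halfway, then the spring draws it into the next. Released within 13 mm of the middle stop it settles within 3 mm of it.
- shutter2 (a joint): The same slide on the other light base, which is alike but has square openings and a 24 mm square knob; to be left at its middle stop, 0.035, where it starts.
Mind the look-alikes: they are no part of the job. Leave any green look-alike of the part that bears shutter_knob alone.

How it is judged:
By the outcome, as a careful person would: the job done as asked, in the order asked, and still so for the second after the job is handed in, with the robot touching nothing.
It also fails if it takes over 27 s, if anything falls off the work surface, if the arm or the gripper's body presses on something with over 40 N, if the wrist force passes 120 N, or if a joint passes its speed limit or range.

## Robot

A 6-joint arm with a two-finger parallel gripper is mounted at the origin on the work surface. World frame = base frame: x ahead of the robot, y to its left, z up, the work surface at z = 0. Lengths are in m, angles in rad, forces in N, time in s.
With the tool pointing down it reaches from about 0.325 to 0.9 m from the base axis. Payload 6.1 kg.
Tool frame: the origin (TCP) lies on the centre line of the jaws, within the pads' length; the fingertips stand 19 mm ahead of it and the grasp point (between the pads) is the TCP; x points along the fingers, y is the direction in which the jaws open and shut, and the axes are right-handed (so a half turn about x gives the same grasp; the last joint's range is limited). The gripper opens to 85 mm and grips with 20 to 120 N. Pads are 22 mm wide; open, the fingers measure 114 mm over their backs; the gripper's body (76 mm by 85 mm) begins 54 mm behind the grasp point. The pads swing forward as they close: fully open they stand 13 mm farther back than shut.
Start: joints at [1.128, 0.22, 1.526, -0, 1.395, -0.126], TCP at [0.195, 0.594, 0.25] pointing down, gripper open.
Joint ranges: [-2.98, 2.98], [-0.91, 2.08], [0.09, 2.57], [-1.24, 4.39], [0.2, 2.65], [-2.68, 2.68]. Speed limits (rad/s): [2.57, 2.57, 3.01, 3.14, 3.14, 3.14].

## Interface

Orientations are given as a unit quaternion [x, y, z, w].
In Python, from rig import bot, cams, find_in gives the robot as it stands. The module is installed in compiled form; this text tells all that it offers.
- The arm moves only by the shell command python3 -m inch 'ROWS'. ROWS is JSON, a list of rows, each a list of 5 numbers: the shift along the tool's x, y, z in units of 30 mm (1.0 is 30 mm), then the turn about the tool's x in units of 5 degrees (1.0 is 5 degrees), then the finger opening in mm, from 0 to 85.4. A call has exactly 5 rows; each row is the pose to reach, as a shift and turn from the pose measured when the call began, along the tool's axes at that moment; what a row does not reach only later rows make up. A row lasts 1/12 s, in which the tool goes at most 41.7 mm and 7.16 degrees, less where a joint would pass 70% of its speed; a pose out of reach is approached as far as the arm can. A call with a gripper value outside its range is refused whole. The fingers move at their own pace and stop on an object; the grip force is fixed at half the most. Time passes only in rows, so rows that repeat a pose let the fingers close, or fill a call up. It gives the time, the measured TCP pose, the force and the opening at its end, in the units of the state.
- bot.read_state(): the state, without advancing time (a new reading comes with each control period).
- cams.read_camera(name): name is "side" or "top" or "wrist"; returns a dict with "pixels" (480x640x3 uint8, red, green, blue), "K" (3x3 intrinsics, pixels), "R" (3x3) and "t" (3): a world point X has camera coordinates R X + t; the wrist camera has in their place "mount" (4x4, takes a point from camera to tool coordinates, whose origin is the TCP and whose axes are the tool frame's). Camera axes: x right, y down, z forward; pixel columns grow to the right and rows downward; lengths in m; the calibration is good to about 2 mm. A picture is of the moment at which its call begins: read the wrist's pose just before it. There is no depth.
- bot.close_job(): hands the job in, once; it reports no verdict.
Trained networks look in the newest picture that a camera, given by its name, has taken for a name from the list of things; names that differ only in an ending like _2 or _b are one class to them, and where a whole thing is asked for, a point or a joint stands for the part that bears it (a point fixed in the world has none). Each returns a list of dicts, best first, with "p" (0 to 1); they miss things now and then, are a little off and sometimes report something else, mostly with a low value. They report only what shows in the picture. A call takes as long as a camera call. They do not tell look-alikes from the thing itself.
- find_in(camera, label): "box" ([left, top, width, height] in pixels, round what is visible of it).
The state is a dict: "time": time; "q": joint angles; "qvel": joint speeds; "effort": joint torques, N m; "ee_pos": TCP position; "ee_rot": TCP orientation; "contact_force": force on the tool from outside, world axes, zero at the start; "wrist_torque": the same for the moment, N m; "opening": finger opening in m.
Only numpy, scipy, OpenCV 4.12 (cv2) and the standard library are available. Lean on these libraries where they do the work, as an engineer would, in place of code of your own. Each camera call takes 0.05 s, during which the arm holds its last target.

## Working session

There is one attempt and no reset: what is moved stays moved. The work goes in short steps, Python scripts to look and compute and a shell command to move; the robot and the scene stay as the last step left them, time stands still between calls to the robot, and variables do not carry over. Pictures are saved under pics/ and viewed, and the job is handed in when it is done.

```bash
mkdir -p pics
python3 - <<'E'
from rig import bot,cams,find_in
import cv2
s=bot.read_state();print(s['time'],s['ee_pos'],s['ee_rot'],s['opening'])
for n in ['top','side','wrist']:
    c=cams.read_camera(n);cv2.imwrite(f'pics/{n}0.png',c['pixels'][:,:,::-1])
    for l in ['shutter_knob','shutter2'] if n!='wrist' else ['shutter_knob']:
        print(n,l,[(d['box'],round(d['p'],2)) for d in find_in(n,l)])
E
```

```text
0.0 [0.19445348 0.59337241 0.24918985] [ 0.11087631  0.69845528 -0.11220993  0.69805128] 0.08514632899280361
top shutter_knob [([311.3, 226.0, 85.1, 47.4], 0.93), ([468.8, 181.3, 84.9, 52.8], 0.69)]
top shutter2 [([310.0, 222.1, 89.3, 49.4], 0.97), ([469.7, 183.8, 87.1, 51.8], 0.95), ([101.3, 229.8, 94.7, 41.0], 0.78)]
side shutter_knob [([349.5, 344.2, 94.1, 82.7], 0.94), ([289.3, 251.9, 51.8, 55.0], 0.72)]
side shutter2 [([274.4, 189.8, 25.9, 35.5], 0.94), ([347.6, 344.7, 91.7, 80.7], 0.92), ([284.1, 253.8, 58.1, 55.2], 0.81)]
wrist shutter_knob []
```

View pics/top0.png

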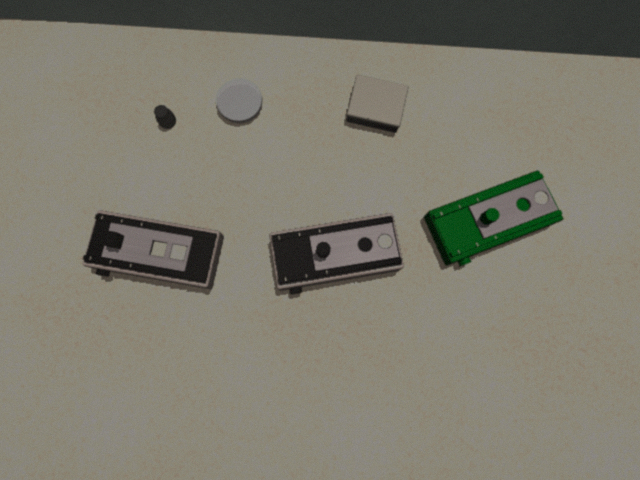

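View pics/side0.png

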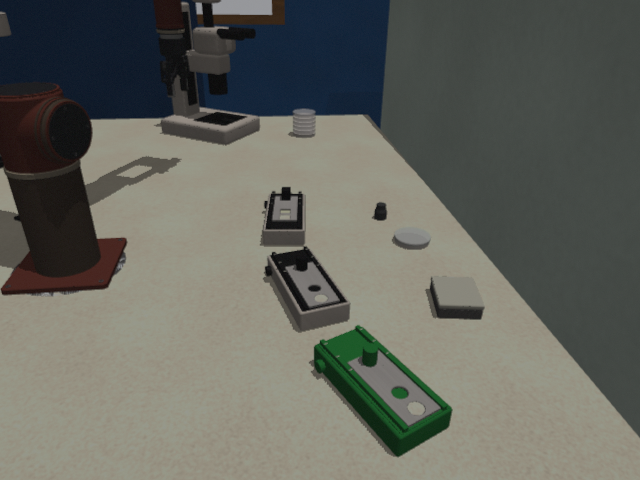

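View pics/wrist0.png

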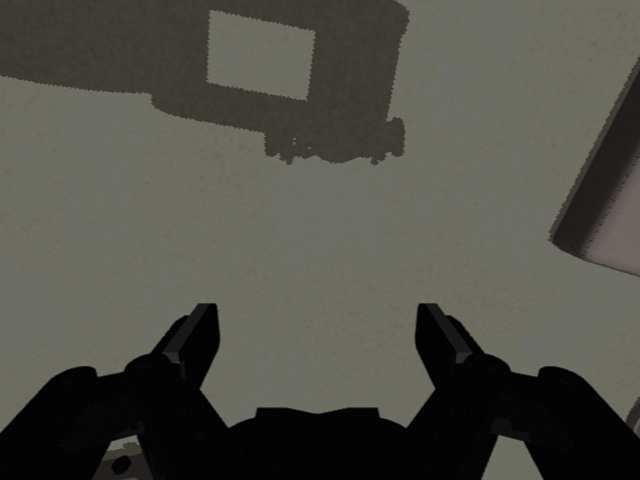

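Top view: the middle base is the round-port one, with its knob near (322,250), opening at (365,244) and frosted disc at (385,241). The left base has the square openings and the right one is the green look-alike. Next I'll zoom in and locate the knob.

```bash
python3 - <<'E'
import cv2,numpy as np
a=cv2.imread('pics/top0.png')[205:300,260:410];b=cv2.imread('pics/side0.png')[240:330,255:355]
a=cv2.convertScaleAbs(cv2.resize(a,None,fx=5,fy=5,interpolation=2),alpha=1.8);cv2.imwrite('pics/top0z.png',a)
b=cv2.convertScaleAbs(cv2.resize(b,None,fx=6,fy=6,interpolation=2),alpha=1.8);cv2.imwrite('pics/side0z.png',b)
E
cat > h.py <<'E'
import numpy as np
from scipy.spatial.transform import Rotation as Ro
def ray(c,u,v,z,s=None):
    d=np.linalg.solve(c['K'],[u,v,1.])
    if 'R' in c: o=-c['R'].T@c['t']; d=c['R'].T@d
    else:
        R=Ro.from_quat(s['ee_rot']).as_matrix(); M=c['mount']; d=R@M[:3,:3]@d; o=np.array(s['ee_pos'])+R@M[:3,3]
    return o+d*(z-o[2])/d[2]
def proj(c,X,s=None):
    if 'R' in c: p=c['R']@X+c['t']
    else:
        R=Ro.from_quat(s['ee_rot']).as_matrix(); M=c['mount']; p=M[:3,:3].T@(R.T@(np.array(X)-s['ee_pos'])-M[:3,3])
    p=c['K']@p; return p[:2]/p[2]
E
```

```text
(no output)
```

View pics/top0z.png

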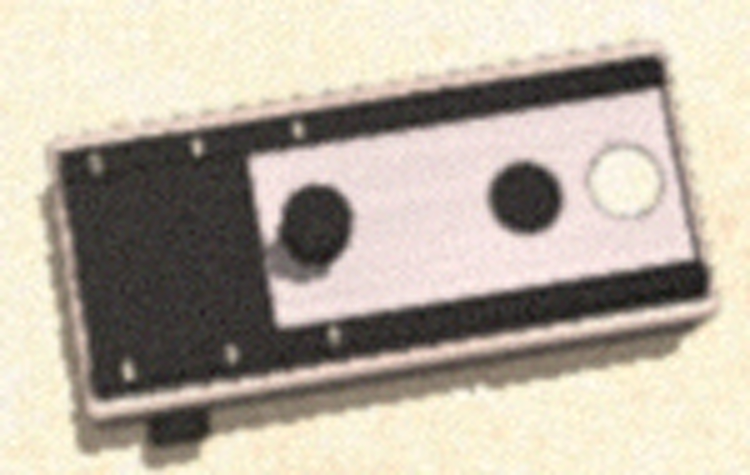

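View pics/side0z.png

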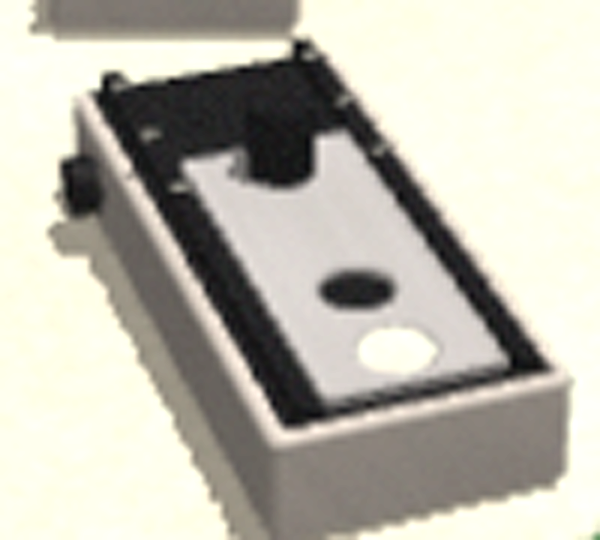

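Run:
```python
from rig import bot,cams
from h import *
c=cams.read_camera('top');sd=cams.read_camera('side');s=bot.read_state()
z=.051
o=ray(c,365.2,244.6,z);f=ray(c,385,241.6,z)
o2=ray(sd,255+357.5/6,240+289.5/6,z);f2=ray(sd,255+397.5/6,240+350/6,z)
print(o,f,o2,f2,np.linalg.norm(o-f),np.linalg.norm(o2-f2))
# plate edges centreline direction in top: long edges
a1=ray(c,260+252/5,205+153/5,z);a2=ray(c,260+655/5,205+88/5,z)
b1=ray(c,260+278/5,205+327/5,z);b2=ray(c,260+695/5,205+262/5,z)
u=(a1-a2)+(b1-b2);u/=np.linalg.norm(u);print('edge u',u,np.linalg.norm(a1-b1),np.linalg.norm(a1-a2))
print('u',(o-f)/np.linalg.norm(o-f),(o2-f2)/np.linalg.norm(o2-f2))
k=o+.073*u;k2=o2+.073*u;print('knob',k,k2,ray(c,323.4,249.7,.081))
print('camtop',-c['R'].T@c['t'],'side',-sd['R'].T@sd['t'])
R=Ro.from_quat(s['ee_rot']).as_matrix();print(R,s['ee_pos'])
for n,kk in(('top',(k+k2)/2),):
    kk=kk.copy();kk[2]=.081;print(proj(c,kk),proj(sd,kk),proj(sd,kk-[0,0,.03]))
yaw=lambda v:np.degrees(np.arctan2(v[1],v[0]))
print(yaw(u),'tool y yaw',yaw(R[:,1]),'toolz',yaw(R[:,2]))
```

```text
[ 0.51625706 -0.21926932  0.051     ] [ 0.5237955  -0.25285076  0.051     ] [ 0.5182899  -0.22215884  0.051     ] [ 0.52648446 -0.25633391  0.051     ] 0.034417163354934395 0.035143796167500435
edge u [-0.22580088  0.97417348  0.        ] 0.060547925100176335 0.14098666811421548
u [-0.21903136  0.97571782  0.        ] [-0.23317235  0.97243542  0.        ]
knob [ 0.49977359 -0.14815465  0.051     ] [ 0.50180643 -0.15104417  0.051     ] [ 0.49726449 -0.14825096  0.081     ]
camtop [ 0.37238141 -0.1394933   0.7894787 ] side [ 0.41612867 -0.99847285  0.58392446]
[[-2.12008641e-05  3.11518814e-01  9.50239984e-01]
 [-6.21649597e-05  9.50239982e-01 -3.11518815e-01]
 [-9.99999998e-01 -6.56760984e-05 -7.80354176e-07]] [0.19471045 0.59386975 0.25026606]
[324.36053566 247.6347454 ] [301.60350617 256.03640353] [301.63811907 268.74836536]
103.04997716789566 tool y yaw 71.84921482006959 toolz -18.150785182866848
```

```bash
python3 -m inch '[[0,-20.4,17.4,0,85],[0,-20.4,17.4,0,85],[0,-20.4,17.4,0,85],[0,-20.4,17.4,0,85],[0,-20.4,17.4,0,85]]'
cat > rem.py <<'E'
from rig import bot
from h import *
import sys
t=np.array([float(a) for a in sys.argv[1:4]]);yaw=float(sys.argv[4])
s=bot.read_state();R=Ro.from_quat(s['ee_rot']).as_matrix()
y=np.degrees(np.arctan2(R[1,1],R[0,1]))
print('t',s['time'],'pos',s['ee_pos'],'q',np.round(s['q'],2),'F',np.round(s['contact_force'],1),'open',s['opening'])
print('units',np.round(R.T@(t-s['ee_pos'])/.03,2),'turn',round(((y-yaw+180)%360-180)/5,2))
E
python3 rem.py .500 -.149 .25 103
```

```text
time: 0.92
ee_pos: [0.274, 0.3995, 0.2503]
ee_rot: [0.111, 0.698, -0.111, 0.698]
contact_force: [0.6, 0.0, -0.0]
opening: 0.0851
t 0.9167 pos [0.27397343 0.39951624 0.25027255] q [ 0.81 -0.12  1.88 -0.    1.38 -0.45] F [ 0.6  0.  -0. ] open 0.08507264475380874
units [ 1.000e-02 -1.504e+01  1.284e+01] turn -6.22
```

```bash
python3 -m inch '[[0,-15,12.8,0,85],[0,-15,12.8,0,85],[0,-15,12.8,0,85],[0,-15,12.8,0,85],[0,-15,12.8,0,85]]'
python3 rem.py .500 -.149 .25 103
```

```text
time: 1.33
ee_pos: [0.3532, 0.2067, 0.2507]
ee_rot: [0.111, 0.698, -0.111, 0.699]
contact_force: [1.2, 0.3, 0.5]
opening: 0.0849
t 1.3333 pos [0.35322436 0.2067034  0.25071176] q [ 0.34 -0.33  2.05 -0.    1.42 -0.92] F [1.2 0.3 0.5] open 0.08488259919794819
units [ 0.03 -9.75  8.33] turn -6.21
```

```bash
python3 -m inch '[[0,-9.8,8.3,0,85],[0,-9.8,8.3,0,85],[0,-9.8,8.3,0,85],[0,-9.8,8.3,0,85],[0,-9.8,8.3,0,85]]'
python3 rem.py .500 -.149 .25 103
```

```text
time: 1.75
ee_pos: [0.4318, 0.0133, 0.2511]
ee_rot: [0.111, 0.697, -0.111, 0.699]
contact_force: [0.6, 0.2, 0.0]
opening: 0.085
t 1.75 pos [0.43184141 0.01331584 0.25108208] q [-0.15 -0.26  2.    0.    1.4  -1.41] F [0.6 0.2 0. ] open 0.08502074701055716
units [ 0.04 -4.44  3.84] turn -6.22
```

```bash
python3 -m inch '[[0,-4.4,3.8,-6.2,85],[0,-4.4,3.8,-6.2,85],[0,-4.4,3.8,-6.2,85],[0,-4.4,3.8,-6.2,85],[0,-4.4,3.8,-6.2,85]]'
python3 rem.py .500 -.149 .25 103
python3 - <<'E'
from rig import bot,cams
from h import *
import cv2
s=bot.read_state();c=cams.read_camera('wrist');im=c['pixels'][:,:,::-1].copy()
for p in([.5,-.149,.081],[.517,-.2207,.051]):
    q=proj(c,p,s);print(q);cv2.drawMarker(im,tuple(int(v) for v in q),(0,0,255),0,12)
cv2.imwrite('pics/wrist1.png',im);np.savez('w1.npz',K=c['K'],mount=c['mount'],p=s['ee_pos'],r=s['ee_rot'])
E
```

```text
time: 2.17
ee_pos: [0.5002, -0.1517, 0.2515]
ee_rot: [-0.081, 0.701, 0.08, 0.704]
contact_force: [0.3, 0.5, 0.3]
opening: 0.085
t 2.1667 pos [ 0.50020148 -0.15172803  0.25147035] q [-0.45 -0.03  1.79  0.    1.37 -2.25] F [0.3 0.5 0.3] open 0.08502437840204798
units [0.05 0.09 0.01] turn 0.03
[321.03523715 228.29798119]
[245.82152888 220.7030438 ]
```

View pics/wrist1.png

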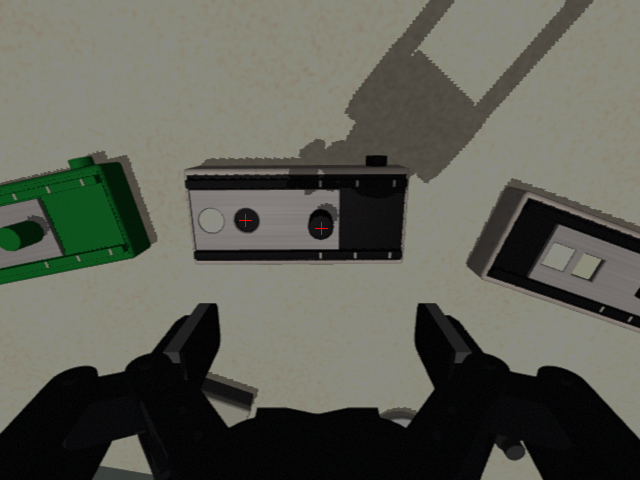

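The wrist view confirms the knob at about (321,227) and the opening at (246,220), both within roughly 1 mm of the marks. Descending.

```bash
python3 -m inch '[[1.2,0.1,0,0,85],[2.5,0.1,0,0,85],[3.5,0.1,0,0,85],[3.8,0.1,0,0,85],[3.8,0.1,0,0,85]]'
python3 rem.py .500 -.149 .077 103
```

```text
time: 2.63
ee_pos: [0.4985, -0.1496, 0.1346]
ee_rot: [-0.081, 0.703, 0.081, 0.702]
contact_force: [-0.5, 0.1, 0.3]
opening: 0.0847
t 2.6333 pos [ 0.49845828 -0.14963503  0.13455542] q [-0.44  0.09  1.9  -0.    1.15 -2.24] F [-0.5  0.1  0.3] open 0.08468647786344784
units [1.92 0.01 0.06] turn 0.03
```

```bash
python3 -m inch '[[0.6,0,0.05,0,85],[1.2,0,0.05,0,85],[1.7,0,0.05,0,85],[1.9,0,0.05,0,85],[1.9,0,0.05,0,85]]'
python3 rem.py .500 -.149 .077 103
python3 - <<'E'
from rig import bot,cams
import cv2
for n in('wrist','side'):
    c=cams.read_camera(n);im=c['pixels'][:,:,::-1]
    if n=='side': im=cv2.resize(im[180:350,200:420],None,fx=3,fy=3,interpolation=2)
    cv2.imwrite(f'pics/{n}2.png',cv2.convertScaleAbs(im,alpha=1.8))
E
```

```text
time: 3.05
ee_pos: [0.5002, -0.1493, 0.0782]
ee_rot: [-0.081, 0.703, 0.081, 0.702]
contact_force: [0.5, 0.5, 0.1]
opening: 0.085
t 3.05 pos [ 0.50024644 -0.14925824  0.07817936] q [-0.44  0.17  1.93 -0.    1.04 -2.24] F [0.5 0.5 0.1] open 0.08502465897860821
units [ 0.04  0.01 -0.01] turn 0.03
```

View pics/wrist2.png

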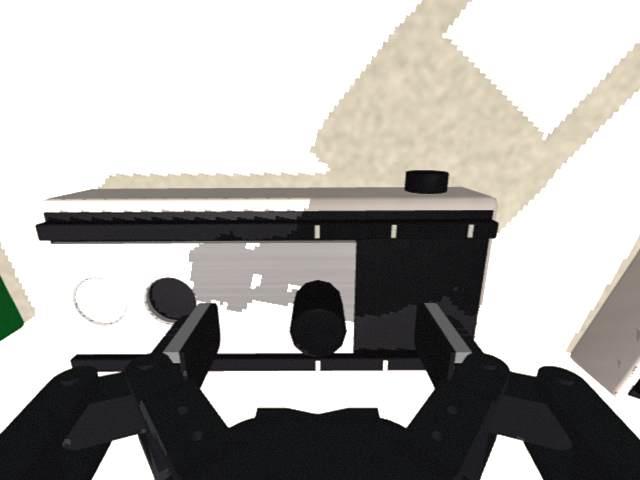

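View pics/side2.png

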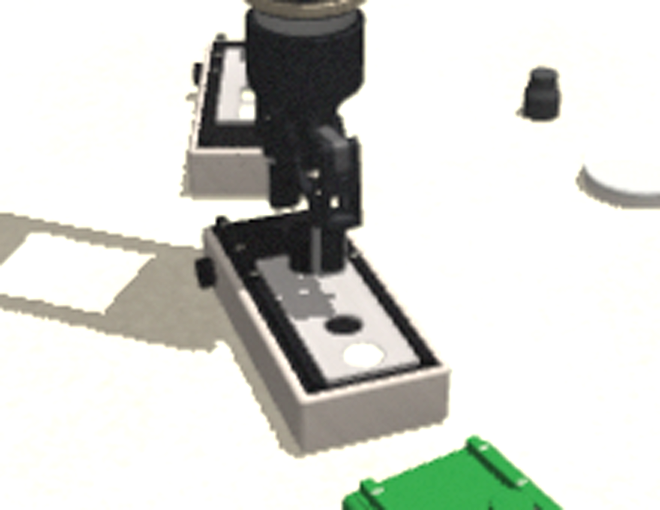

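The knob, at about (318,332) in the wrist view, is centred between the pads. Closing.

```bash
python3 -m inch '[[0.03,0,0,0,20],[0.03,0,0,0,20],[0.03,0,0,0,20],[0.03,0,0,0,20],[0.03,0,0,0,20]]'
python3 rem.py .500 -.149 .077 103
```

```text
time: 3.57
ee_pos: [0.5013, -0.1497, 0.0789]
ee_rot: [-0.081, 0.702, 0.081, 0.703]
contact_force: [-0.7, 7.9, 4.9]
opening: 0.0247
t 3.5667 pos [ 0.50126015 -0.14973449  0.07888828] q [-0.44  0.17  1.93 -0.    1.04 -2.24] F [-0.7  7.9  4.9] open 0.024749207738562613
units [ 0.06  0.03 -0.04] turn 0.03
```

```bash
python3 -m inch '[[0,0.2,0,0,20],[0,0.45,0,0,20],[0,0.7,0,0,20],[0,0.95,0,0,20],[0,1.15,0,0,20]]'
python3 -m inch '[[0,0.05,0,0,20],[0,0.05,0,0,20],[0,0.05,0,0,20],[0,0.05,0,0,20],[0,0.05,0,0,20]]'
python3 rem.py .4921 -.1149 .077 103
```

```text
time: 3.98
ee_pos: [0.4931, -0.1151, 0.0792]
ee_rot: [-0.081, 0.702, 0.081, 0.703]
contact_force: [-2.4, -1.5, 4.8]
opening: 0.0217
time: 4.4
ee_pos: [0.4927, -0.1138, 0.0792]
ee_rot: [-0.081, 0.702, 0.081, 0.703]
contact_force: [-0.9, -1.1, 3.3]
opening: 0.022
t 4.4 pos [ 0.4926883  -0.11379296  0.07921572] q [-0.38  0.13  1.97  0.    1.03 -2.18] F [-0.9 -1.1  3.3] open 0.022019406215475847
units [ 0.07 -0.03 -0.03] turn 0.03
```

Run:
```python
from rig import bot,cams
import cv2
for n in('wrist','side'):
    c=cams.read_camera(n);im=c['pixels'][:,:,::-1]
    if n=='side': im=cv2.resize(im[180:350,200:420],None,fx=3,fy=3,interpolation=2)
    cv2.imwrite(f'pics/{n}3.png',cv2.convertScaleAbs(im,alpha=1.8))
```

```text
(no output)
```

View pics/wrist3.png

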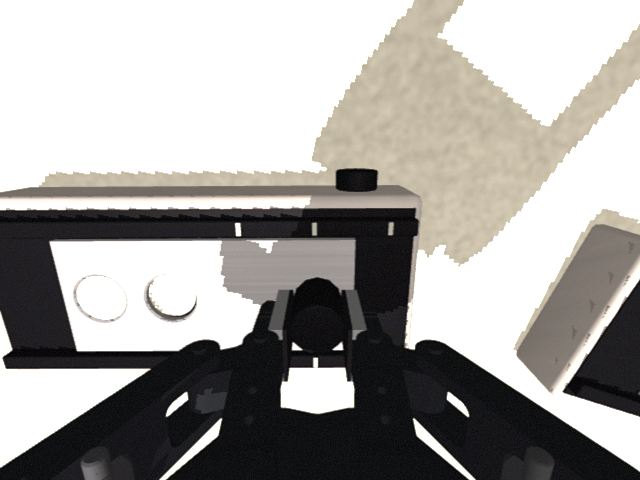

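View pics/side3.png

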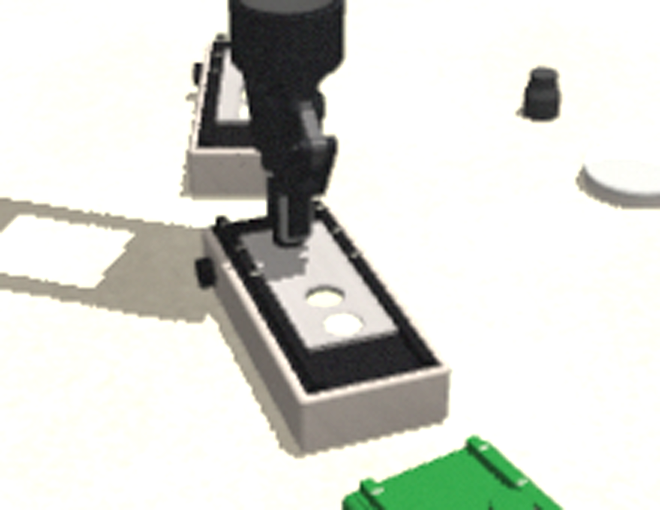

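The knob lines up with the middle tick, and the opening, at about (172,297), now shows the pale port. Releasing, then lifting.

```bash
python3 -m inch '[[0,0,0,0,40],[0,0,0,0,60],[0,0,0,0,70],[0,0,0,0,80],[0,0,0,0,80]]'
python3 -m inch '[[-0.5,0,0,0,80],[-1.2,0,0,0,80],[-2.2,0,0,0,80],[-3.2,0,0,0,80],[-4.2,0,0,0,80]]'
python3 -m inch '[[-0.8,0,0,0,80],[-0.8,0,0,0,80],[-0.8,0,0,0,80],[-0.8,0,0,0,80],[-0.8,0,0,0,80]]'
python3 - <<'E'
from rig import bot,cams
from h import *
import cv2
s=bot.read_state();print(s['time'],s['contact_force'])
ims=[]
for n in('wrist','side'):
    c=cams.read_camera(n);im=c['pixels'][:,:,::-1].copy()
    if n=='side': im=cv2.resize(im[180:350,200:420],None,fx=3,fy=3,interpolation=2)
    else:
        for p in([.4921,-.1149,.081],[.5091,-.1866,.051]): print(proj(c,p,s))
    cv2.imwrite(f'pics/{n}4.png',cv2.convertScaleAbs(im,alpha=1.5))
E
```

```text
time: 4.92
ee_pos: [0.4927, -0.1138, 0.0791]
ee_rot: [-0.081, 0.702, 0.081, 0.703]
contact_force: [0.6, -0.2, 0.0]
opening: 0.0794
time: 5.33
ee_pos: [0.4922, -0.1136, 0.2062]
ee_rot: [-0.081, 0.702, 0.081, 0.703]
contact_force: [0.3, -0.3, -0.5]
opening: 0.08
time: 5.75
ee_pos: [0.4913, -0.1132, 0.2285]
ee_rot: [-0.08, 0.703, 0.082, 0.702]
contact_force: [0.4, -0.9, -0.5]
opening: 0.0802
5.75 [ 0.44639872 -0.86928004 -0.51500236]
[315.12559349 236.32043193]
[234.98938131 227.66972969]
```

View pics/wrist4.png

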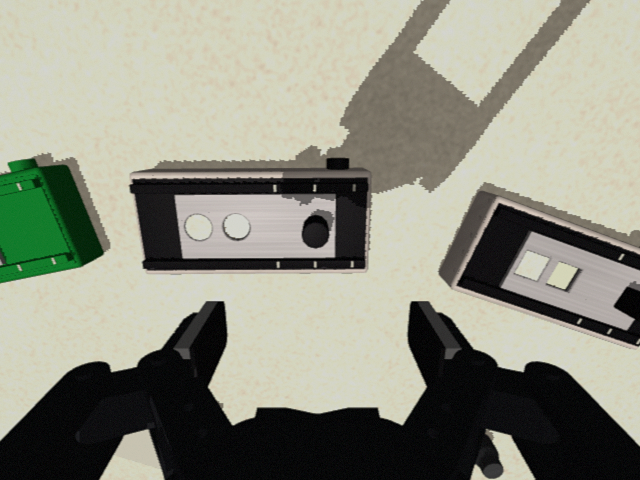

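View pics/side4.png

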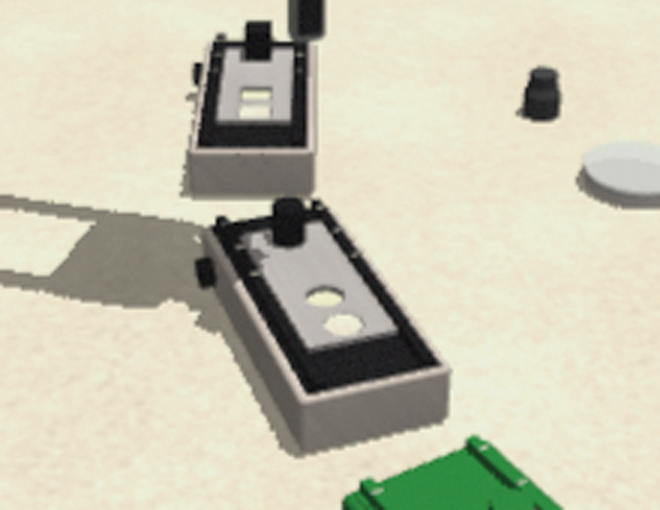

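The plate is at the middle stop. The knob, at about (315,232), lines up with the middle ticks, and the opening, at about (237,227), is over the pale port. The gripper is clear and the square base looks untouched.

```bash
python3 -c "
from rig import bot
print(bot.close_job())"
```

```text
the job is handed in; nothing more can be done
None
```

I gripped the round knob, slid the shutter plate about 35 mm to its middle stop, let go and raised the gripper clear. The job was handed in at about 6 s of the 27 s allowed.

- **Shutter position:** after release, the wrist and side pictures showed the plain round opening over the pale port. The knob lined up with the middle tick marks, within about 2 mm of where it should be.
- **Forces:** the largest wrist reading I saw was about 9 N, when the fingers closed. After lifting it was about 1 N, so nothing was being touched.
- **Other bases:** I did not touch the square-knob base or the green look-alike, and the square-knob shutter looked unmoved in the last pictures.
- **Small disagreement:** the finger opening read 22 to 25 mm on the 24 mm knob while gripping. The pictures showed the knob properly held between the pads.

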